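# Roll a bearing sleeve up into the gauging cradle

### The arm

A 7-joint arm with a two-finger parallel gripper is mounted at the origin on the work surface. World frame = base frame: x ahead of the robot, y to its left, z up, the work surface at z = 0. Lengths are in m, angles in rad, forces in N, time in s.
With the tool pointing down it reaches from about 0.4 to 0.85 m from the base axis. Payload 10.4 kg.
Tool frame: the origin (TCP) lies between the finger pads; the fingertips stand 19 mm ahead of it and the grasp point (between the pads) is the TCP; z points along the fingers, y is the direction in which the jaws open and shut (so a half turn about z gives the same grasp; the last joint's range is limited). The gripper opens to 85 mm and grips with 20 to 120 N. Pads are 22 mm wide; open, the fingers measure 114 mm over their backs; the gripper's body (76 mm by 85 mm) begins 54 mm behind the grasp point. The pads swing forward as they close: fully open they stand 13 mm farther back than shut.
Start: joints at [-0.023, 0.332, -0.065, 1.46, 0.022, 1.35, -0.088], TCP at [0.625, 0, 0.25] pointing down, gripper open.
Joint ranges: [-2.6, 2.6], [-0.5, 2.12], [-1.47, 1.34], [0.16, 2.42], [-1.27, 4.41], [0.06, 2.06], [-2.6, 2.6]. Speed limits (rad/s): [2.22, 2.22, 2.79, 2.79, 3.14, 3.14, 3.14].

### API

Orientations are given as a unit quaternion [x, y, z, w].
In Python, from workcell import manip gives the robot as it stands.
- The arm moves only by the shell command python3 -m jog 'ROWS' [FORCE]. ROWS is JSON, a list of rows, each an object with "offset": the shift along the tool's x, y, z as a fraction of full scale, a list of three; "rotation": the turn, a rotation vector about the tool's x, y, z as a fraction of full scale, a list of three; "fingers": the opening, from -1 (shut) to 1 (fully open), so that 0 is half open. A call has 1 to 8 rows; each row shifts and turns the commanded pose from where the row before left it, along the tool's axes as they then stand; what a row does not reach is not made up. Full scale, the value 1, is 0.15 m for a shift and 2 rad for a turn. A row lasts 1/8 s, in which the tool goes at most 62.5 mm and 10.7 degrees, less where a joint would pass 70% of its speed; a pose out of reach is approached as far as the arm can. A call with a number of a shift or a turn outside -1 to 1 is refused whole. A call with a gripper value outside its range is refused whole. The fingers move at their own pace and stop on an object; FORCE is the grip in N (left out, the last holds). Time passes only in rows, so rows that do not move let the fingers close. It gives the time, the measured TCP pose, the force and the opening at its end, in the units of the state.
- manip.get_obs(): the state, without advancing time (a new reading comes with each control period).
- manip.camera(name): name is "scene" or "side" or "wrist"; returns the picture (400x640x3 uint8, red, green, blue); there is no depth.
- manip.camera_info(name): a dict with "mtx" (3x3 intrinsics, pixels), "xyz" and "rotation" of the camera in the world. Camera axes: x right, y down, z forward; pixel columns grow to the right and rows downward; lengths in m; the calibration is good to about 2 mm. A picture is of the moment at which its call begins: read the wrist's pose just before it. camera_info takes no time and is no camera call; for the wrist camera it gives the pose at the moment of the call.
- manip.hand_in(): hands the job in, once; it reports no verdict.
Trained networks look in the newest picture that a camera, given by its name, has taken for a name from the list of things; names that differ only in an ending like _2 or _b are one class to them, and where a whole thing is asked for, a point or a joint stands for the part that bears it (a point fixed in the world has none). Each returns a list of dicts, best first, with "conf" (0 to 1); they miss things now and then, are a little off and sometimes report something else, mostly with a low value. They report only what shows in the picture. A call takes as long as a camera call. They do not tell look-alikes from the thing itself.
- manip.recognise(camera, query): "bbox" ([left, top, right, bottom] in pixels, round what is visible of it).
The state is a dict: "clock": time; "joint_pos": joint angles; "joint_velocities": joint speeds; "tau": joint torques, N m; "position": TCP position; "ee_rot": TCP orientation; "ft_force": force on the tool from outside, world axes, zero at the start; "torque": the same for the moment, N m; "grip_width": opening from 0.0 (shut) to 1.0 (fully open).
Only numpy, scipy, OpenCV 4.12 (cv2) and the standard library are available. Lean on these libraries where they do the work, as an engineer would, in place of code of your own. Each camera call takes 0.05 s, during which the arm holds its last target. There are 200 camera calls.

### The job

The oiled bearing sleeve lies on the bench in front of the gauging cradle's ramp. Without gripping or lifting it, push it slowly and gently with the fingertips up the ramp between the rails, never letting it run loose or roll back down, over the crest and fully home against the stop plate so that it can be gauged, then take the hand away. Leave the other things on the bench where they are.

Things in the scene. Friction and masses are not known exactly. Their poses are not given: they have to be found in the camera images.
- sleeve: The loose steel bearing sleeve: a ground tube, outside diameter 60, length 80, bore 44, shallow groove round its middle; 0.6 to 1.0 kg, oily (friction about 0.3). It lies on its side on the bench before the ramp's foot, about square to it, and rolls freely. Origin at its centre, 30 above what it lies on; its y axis is the tube's axis; x and z turn as it rolls.
- cradle: The fixed steel gauging cradle, 365 long, 100 wide: ramp, then seat, then stop. Origin on the bench top, mid width; x points level in the uphill direction, z up. The foot of the ramp is the line x = -140, z = 0; it rises at 9 degrees to the crest at x = 45, z = 29. Bolt lugs reach to y = +-82, 12 high.
- ramp_deck: The plain ramp surface, 187 long. Origin at the middle of its foot line, on the surface; x points up the slope, z square off it: a sleeve's centre at z = 30. Side rails with slippery nylon faces, 88 apart inside and 6 thick, stand 16 above the surface; before the foot two guides, 20 high, flare out for 37 mm to about 118 apart. A sleeve let go on the ramp rolls back down.
- ramp_crest (a point): Middle of the crest line, 29 above the bench: the ramp ends and the seat bed begins, falling 6 degrees for 60 mm to the stop plate between the same rails (tops 45 above the bench). A sleeve whose centre is past the crest rolls on to the stop by itself and stays there.
- stop_plate: The upright steel stop plate at the cradle's upper end, 100 wide, 8 thick, top edge 72 above the bench, two hexagon bolt heads on its back. Origin at bench level, middle of the face that the sleeve meets; x points uphill.
- seat (a point): Where the sleeve's centre lies when it is fully home: on the seat bed, 30 before the face of the stop plate, about 56 above the bench.
- gauge (a point): Centre of the dial gauge, 56 in diameter, 18 thick, that hangs swung clear behind the stop plate, 128 above the bench. Its column (12 thick, 155 high) stands 81 mm to the left of it, seen uphill, about 60 behind the stop plate. Both fixed.
- socket: Bystander: a steel deep socket standing on end, 32 in diameter, 78 high; origin at the centre of its underside.
- race: Bystander: a steel bearing race (ring) lying flat, 72 outside, 58 inside, 20 high; origin at the centre of its underside.
- cup: Bystander: a standing paper coffee cup, 76 wide at the rim, 90 high; origin at the centre of its underside.
- screwdriver: Bystander: a screwdriver 200 long lying on the bench, handle 26 thick; origin under its middle at bench level, x axis along it towards the tip.
There are look-alikes about, which are no part of the job. What is shaped like the sleeve but orange, red or turquoise is not meant.

How it is judged:
By the outcome, as a careful person would: the job done as asked, in the order asked, and still so for the second after the job is handed in, with the robot touching nothing.
It also fails if it takes over 48 s, if anything falls off the work surface, if the arm or the gripper's body presses on something with over 40 N, if the wrist force passes 120 N, or if a joint passes its speed limit or range.

## Working session

There is one attempt and no reset: what is moved stays moved. The work goes in short steps, Python scripts to look and compute and a shell command to move; the robot and the scene stay as the last step left them, time stands still between calls to the robot, and variables do not carry over. Pictures are saved under pics/ and viewed, about 8 in all and at most 12, crops included, and the job is handed in when it is done.

```bash
mkdir -p pics; ls
cat > h.py <<'E'
from workcell import manip
import numpy as np, cv2
def snap(c,fn):
    im=manip.camera(c); cv2.imwrite('pics/'+fn,im[:,:,::-1]); return im
def ray(c,px,z):
    i=manip.camera_info(c); K=np.array(i['mtx']); R=rot(i['rotation'])
    d=R@np.linalg.inv(K)@np.array([px[0],px[1],1.]); o=np.array(i['xyz']); return o+d*(z-o[2])/d[2]
def rot(r):
    r=np.array(r,float)
    if r.shape==(3,3): return r
    from scipy.spatial.transform import Rotation as S
    return S.from_quat(r).as_matrix() if r.size==4 else S.from_rotvec(r).as_matrix()
def proj(c,p):
    i=manip.camera_info(c); K=np.array(i['mtx']); q=K@(rot(i['rotation']).T@(np.array(p)-np.array(i['xyz']))); return q[:2]/q[2]
E
python3 - <<'E'
from h import *
print(manip.get_obs())
for c in('scene','side'):
    snap(c,c+'0.png'); print(c,manip.camera_info(c))
    for q in('sleeve','cradle','ramp_deck','stop_plate','gauge','socket','race','cup','screwdriver'):
        print(q,[(np.round(d['bbox']).tolist(),round(d['conf'],2)) for d in manip.recognise(c,q)][:4])
E
```

```text
pics
{'clock': 0.0, 'joint_pos': array([-0.02260277,  0.33288459, -0.06469819,  1.46096921,  0.02163138,
        1.34989497, -0.08849867]), 'joint_velocities': array([-1.23680878e-03,  9.38168785e-04,  4.34404908e-04,  5.85676296e-04,
       -2.01781413e-03, -5.78659727e-05, -3.52586098e-04]), 'tau': array([ 4.98105128e-04, -6.25449800e+01,  4.97091911e-02, -3.91610491e+01,
        1.63588714e-02,  9.83294769e-03, -6.01235030e-06]), 'position': array([ 6.24641458e-01, -1.40447628e-05,  2.49494659e-01]), 'ee_rot': array([ 7.07095679e-01,  7.07117507e-01, -5.50061527e-04, -4.79666864e-04]), 'ft_force': array([-0.20448771,  0.15835184, -0.93947495]), 'torque': array([-0.02325749, -0.02194443,  0.06769448]), 'grip_width': 1.002112818248757}
scene {'mtx': array([[374.46985665,   0.        , 319.56725132],
       [  0.        , 374.46985665, 200.42660194],
       [  0.        ,   0.        ,   1.        ]]), 'xyz': array([ 0.92591712, -0.51457717,  1.01471393]), 'rotation': array([ 0.90468599,  0.31564937, -0.09857423, -0.26868544])}
sleeve [([226.0, 230.0, 261.0, 266.0], 0.97), ([253.0, 2
[... 677 characters left out ...]
        ,   0.        ,   1.        ]]), 'xyz': array([ 0.44106347, -0.71775635,  0.62809078]), 'rotation': array([ 0.89283711, -0.08607331,  0.04455545, -0.43982734])}
sleeve [([281.0, 352.0, 322.0, 400.0], 0.97), ([309.0, 251.0, 348.0, 278.0], 0.84), ([264.0, 287.0, 299.0, 337.0], 0.7), ([188.0, 269.0, 222.0, 320.0], 0.61)]
cradle [([289.0, 129.0, 359.0, 267.0], 0.97)]
ramp_deck [([298.0, 193.0, 346.0, 258.0], 0.76)]
stop_plate [([301.0, 166.0, 333.0, 183.0], 0.9)]
gauge [([287.0, 132.0, 358.0, 266.0], 0.74)]
socket [([256.0, 192.0, 269.0, 223.0], 0.89)]
race [([251.0, 243.0, 282.0, 273.0], 0.81)]
cup [([370.0, 174.0, 401.0, 220.0], 0.69)]
screwdriver [([389.0, 236.0, 427.0, 307.0], 0.84)]
```

Run:
```python
import cv2
a=cv2.imread('pics/scene0.png')[130:330,180:440];cv2.imwrite('pics/a.png',cv2.resize(a,None,fx=3,fy=3,interpolation=2))
a=cv2.imread('pics/side0.png')[120:330,180:440];cv2.imwrite('pics/b.png',cv2.resize(a,None,fx=2.8,fy=2.8,interpolation=2))
```

```text
(no output)
```

View pics/a.png

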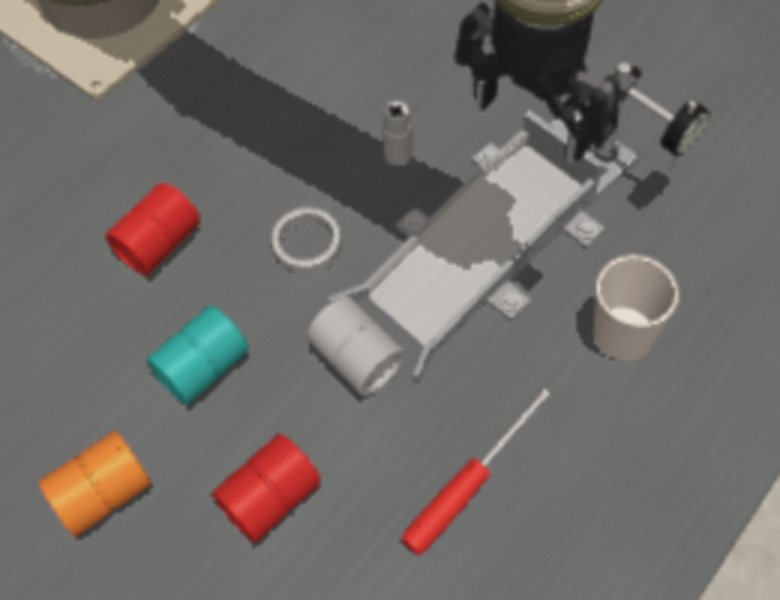

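View pics/b.png

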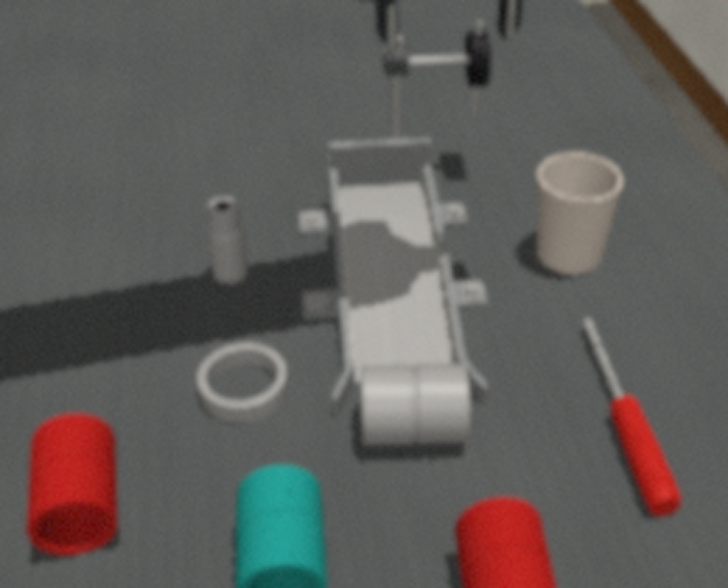

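The steel sleeve lies at the ramp foot (scene about (298,246), side about (328,265)). The red, turquoise and orange ones are look-alikes. Next I fit the cradle pose.

```bash
cat > fit.py <<'E'
from h import *
from scipy.optimize import least_squares
S=lambda u,v:('scene',(180+u/3,130+v/3)); D=lambda u,v:('side',(180+u/2.8,120+v/2.8))
obs=[((-.140,.044,0),S(372,293)),((-.140,-.044,0),S(430,346)),((-.177,.059,.02),S(333,297)),((-.177,-.059,.02),S(418,375)),
((-.177,.059,.02),D(335,396)),((-.177,-.059,.02),D(485,385)),((.1047,.05,.072),D(330,145)),((.1047,-.05,.072),D(432,141))]
def w(p,c): s,k=np.sin(c[2]),np.cos(c[2]); return np.array([c[0]+k*p[0]-s*p[1],c[1]+s*p[0]+k*p[1],p[2]])
f=lambda c:np.concatenate([proj(o[0],w(p,c))-o[1] for p,o in obs])
r=least_squares(f,[.57,-.1,1.5],loss='soft_l1'); print('cradle',r.x,np.round(f(r.x).reshape(-1,2),1).tolist())
c=r.x
# sleeve: tube bbox fit
def cyl(x,y,a):
    t=np.linspace(0,2*np.pi,40); P=[]
    for h in(-.04,.04):
        P.append(np.c_[x-np.sin(a)*h+.03*np.cos(t)*np.cos(a),y+np.cos(a)*h+.03*np.cos(t)*np.sin(a),.03+.03*np.sin(t)])
    return np.vstack(P)
def bb(cam,P): q=np.array([proj(cam,p) for p in P]); return np.r_[q.min(0),q.max(0)]
B={'scene':[281,228,315,264],'side':[309,251,348,278]}
B={'scene':[180+309/3,130+297/3,180+403/3,130+396/3],'side':[180+360/2.8,120+364/2.8,180+470/2.8,120+446/2.8]}
g=lambda s:np.concatenate([bb(k,cyl(*s))-B[k] for k in B])
s=least_squares(g,[*w((-.19,0,0),c)[:2],c[2]],diff_step=1e-4,loss='soft_l1'); print('sleeve',s.x,np.round(g(s.x),1))
d=s.x[:2]-c[:2]; k,n=np.cos(c[2]),np.sin(c[2]); print('sleeve in cradle',d@[k,n],d@[-n,k],s.x[2]-c[2])
for nme,q in(('seat',(.075,0,.056)),('crest',(.045,0,.029)),('foot',(-.14,0,0)),('stop',(.105,0,0)),('gauge?',(.165,0,.128))): print(nme,w(q,c))
print('race',ray('scene',(283.5,212),.01),'socket',ray('scene',(313,183),.0))
E
python3 fit.py
```

```text
cradle [0.58451344 0.02282205 1.47151804] [[-1.2, 0.4], [-0.0, 0.6], [-0.7, 0.6], [-1.2, -0.6], [0.7, -1.0], [-0.1, -0.6], [0.0, -0.8], [0.1, -1.2]]Traceback (most recent call last):
  File "fit.py", line 20, in <module>
    s=least_squares(g,[*w((-.19,0,0),c)[:2],c[2]],diff_step=1e-4,loss='soft_l1'); print('sleeve',s.x,np.round(g(s.x),1))
    return func(*args, **kwargs)
    result = trf(vector_fun.fun, vector_fun.jac, x0, f0, J0, lb, ub, ftol, xtol,
                 gtol, max_nfev, x_scale, loss_function, tr_solver,
                 tr_options.copy(), verbose, callback=callback_wrapped)
    return trf_no_bounds(
        fun, jac, x0, f0, J0, ftol, xtol, gtol, max_nfev, x_scale,
        loss_function, tr_solver, tr_options, verbose, callback=callback)
    J = jac(x)
    self._update_jac()
    ~~~~~~~~~~~~~~~~^^
    self.J = self.jac_wrapped(xp_copy(self.x), f0=self.f)
             ~~~~~~~~~~~~~~~~^^^^^^^^^^^^^^^^^^^^^^^^^^^^
    J, dct = approx_derivative(
             ~~~~~~~~~~~~~~~~~^
        self.fun,
        ^^^^^^^^^
    ...<2 lines>...
        **self.finite_diff_options,
    
[... 536 characters left out ...]
^^^
    return np.atleast_1d(self.fun(x))
                         ~~~~~~~~^^^
    return self.f(x, *self.args, **self.kwargs)
           ~~~~~~^^^^^^^^^^^^^^^^^^^^^^^^^^^^^^
  File "fit.py", line 19, in <lambda>
    g=lambda s:np.concatenate([bb(k,cyl(*s))-B[k] for k in B])
                               ~~^^^^^^^^^^^
  File "fit.py", line 16, in bb
    def bb(cam,P): q=np.array([proj(cam,p) for p in P]); return np.r_[q.min(0),q.max(0)]
                               ~~~~^^^^^^^
  File "h.py", line 14, in proj
    i=manip.camera_info(c); K=np.array(i['mtx']); q=K@(rot(i['rotation']).T@(np.array(p)-np.array(i['xyz']))); return q[:2]/q[2]
ValueError: time passes only in moves, steps and waits
```

```bash
sed -i 's/manip.camera_info(c)/info(c)/' h.py
cat >> h.py <<'E'
_c={}
def info(c):
    if c not in _c: _c[c]=manip.camera_info(c)
    return _c[c]
E
python3 fit.py
```

```text
cradle [0.58451344 0.02282205 1.47151804] [[-1.2, 0.4], [-0.0, 0.6], [-0.7, 0.6], [-1.2, -0.6], [0.7, -1.0], [-0.1, -0.6], [0.0, -0.8], [0.1, -1.2]]
sleeve [ 0.5635781  -0.1782689   1.42311359] [-2.3 -0.2 -0.1  0.6  0.3 -0.7  0.  -0.5]
sleeve in cradle -0.20217577702823566 0.0009010664850455933 -0.048404451623080824
seat [0.59194708 0.09745274 0.056     ]
crest [0.58897363 0.06760047 0.029     ]
foot [ 0.5706373  -0.11648859  0.        ]
stop [0.59492054 0.12730502 0.        ]
gauge? [0.60086746 0.18700958 0.128     ]
race [ 0.44587517 -0.10961373  0.01      ] socket [0.44292455 0.04068746 0.        ]
```

```bash
python3 -m jog '[{"offset":[0,0,0],"rotation":[0,0,0.05],"fingers":0},{"offset":[-0.238,-0.04,0],"rotation":[0,0,0],"fingers":0},{"offset":[-0.238,-0.04,0],"rotation":[0,0,0],"fingers":0},{"offset":[-0.238,-0.04,0],"rotation":[0,0,0],"fingers":0},{"offset":[-0.238,-0.04,0],"rotation":[0,0,0],"fingers":0},{"offset":[-0.238,-0.04,0],"rotation":[0,0,0],"fingers":0},{"offset":[-0.238,-0.04,0],"rotation":[0,0,0],"fingers":0},{"offset":[-0.238,-0.04,0],"rotation":[0,0,0],"fingers":0}]' 20
python3 - <<'E'
from h import *
o=manip.get_obs();print(o['clock'],o['position'],o['ee_rot'],o['grip_width'])
snap('wrist','w1.png');i=info('wrist');print(i)
print(manip.recognise('wrist','sleeve'),manip.recognise('wrist','ramp_deck'))
for n,px in(('redR',(270,293)),('turq',(246,248)),('driver',(323,308))):print(n,ray('scene',px,.03))
E
```

```text
clock: 2.0
position: [0.5579, -0.2455, 0.2504]
ee_rot: [0.742, 0.671, 0.0, 0.0]
ft_force: [1.0, -0.5, -1.4]
grip_width: 0.503
2.0 [ 0.55791736 -0.24553512  0.25044693] [7.41540093e-01 6.70908533e-01 1.15329675e-04 1.36266665e-04] 0.5030811231718968
{'mtx': array([[357.0765568 ,   0.        , 315.90309161],
       [  0.        , 357.0765568 , 200.57192615],
       [  0.        ,   0.        ,   1.        ]]), 'xyz': array([ 0.56304064, -0.18066228,  0.37541263]), 'rotation': array([ 0.9884686 , -0.05308736, -0.00770563,  0.1416057 ])}
[{'bbox': [267.9, 64.6, 366.4, 136.2], 'conf': 0.89}, {'bbox': [2.4, 111.6, 104.1, 206.8], 'conf': 0.87}, {'bbox': [179.4, 171.1, 245.0, 262.8], 'conf': 0.77}, {'bbox': [250.9, 293.6, 282.6, 365.7], 'conf': 0.61}, {'bbox': [328.8, 209.3, 388.3, 300.5], 'conf': 0.55}] [{'bbox': [255.4, 0.0, 368.9, 41.2], 'conf': 0.78}]
redR [ 0.59791193 -0.33291642  0.03      ]
turq [ 0.45144885 -0.27722433  0.03      ]
driver [ 0.7357052  -0.27568504  0.03      ]
```

View pics/w1.png

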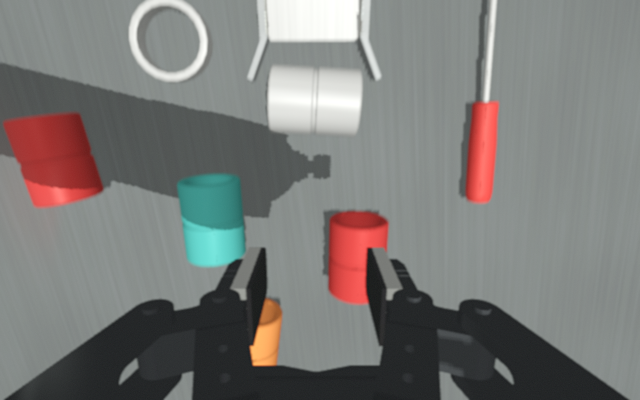

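The wrist picture shows the sleeve at (268–362, 65–135), square before the foot line (267–359 at row 41). The red look-alike (330–388, 212–302) is behind the hand.

```bash
cat > chk.py <<'E'
from h import *
P=lambda n,px,z:print(n,np.round(ray('wrist',px,z),4))
P('footL',(267,41),0);P('footR',(359,42),0)
P('flareL',(250,79),.02);P('flareR',(377,78),.02)
P('slL',(268,100),.03);P('slR',(362,102),.03);P('near edge L',(268,132),.02);P('near R',(360,135),.02);P('red top',(358,212),.05)
# groove/centreline
c=(.5845,.0228,1.4715)
from fit import bb,cyl
from scipy.optimize import least_squares
B=np.array([267,65,363,135.5]);g=lambda s:bb('wrist',cyl(s[0],s[1],1.45))-B
r=least_squares(g,[.563,-.178],diff_step=1e-4);print(r.x,g(r.x))
E
python3 chk.py
```

```text
footL [ 0.5229 -0.1194  0.    ]
footR [ 0.6115 -0.1297  0.    ]
flareL [ 0.5045 -0.1535  0.02  ]
flareR [ 0.6237 -0.1652  0.02  ]
slL [ 0.5199 -0.1742  0.03  ]
slR [ 0.6069 -0.1852  0.03  ]
near edge L [ 0.5144 -0.2041  0.02  ]
near R [ 0.604  -0.2165  0.02  ]
red top [ 0.5936 -0.2857  0.05  ]
cradle [0.58451344 0.02282205 1.47151804] [[-1.2, 0.4], [-0.0, 0.6], [-0.7, 0.6], [-1.2, -0.6], [0.7, -1.0], [-0.1, -0.6], [0.0, -0.8], [0.1, -1.2]]
sleeve [ 0.5635781  -0.1782689   1.42311359] [-2.3 -0.2 -0.1  0.6  0.3 -0.7  0.  -0.5]
sleeve in cradle -0.20217577702823566 0.0009010664850455933 -0.048404451623080824
seat [0.59194708 0.09745274 0.056     ]
crest [0.58897363 0.06760047 0.029     ]
foot [ 0.5706373  -0.11648859  0.        ]
stop [0.59492054 0.12730502 0.        ]
gauge? [0.60086746 0.18700958 0.128     ]
race [ 0.44587517 -0.10961373  0.01      ] socket [0.44292455 0.04068746 0.        ]
[ 0.56335023 -0.17967359] [ 0.81030403  0.96208624 -0.81131839 -1.12480965]
```

```bash
python3 -m jog '[{"offset":[0,0,0.2],"rotation":[0,0,0],"fingers":0},{"offset":[0,0,0.2],"rotation":[0,0,0],"fingers":0},{"offset":[0,0,0.2],"rotation":[0,0,0],"fingers":0},{"offset":[0,0,0.2],"rotation":[0,0,0],"fingers":0},{"offset":[0,0,0.2],"rotation":[0,0,0],"fingers":0},{"offset":[0,0,0.2],"rotation":[0,0,0],"fingers":0},{"offset":[0,0,0.2],"rotation":[0,0,0],"fingers":0},{"offset":[0,0,0],"rotation":[0,0,0],"fingers":0}]'
python3 - <<'E'
from h import *
a=snap('scene','s2.png');b=snap('side','d2.png');import numpy as np
f=lambda im,y,x:cv2.resize(im[y:y+130,x:x+130,::-1],(390,390),interpolation=2)
cv2.imwrite('pics/m2.png',np.hstack([f(a,170,230),f(b,190,260)]))
E
```

```text
clock: 3.15
position: [0.5572, -0.2427, 0.0382]
ee_rot: [0.741, 0.671, -0.001, -0.002]
ft_force: [0.1, -0.0, 1.0]
grip_width: 0.499
```

View pics/m2.png

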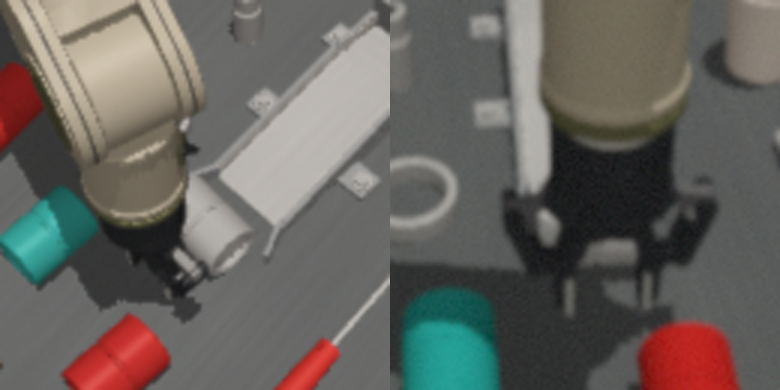

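Run:
```python
from h import *
i=info('side');K=np.array(i['mtx'])
for px in((319.7,294),(345.3,292.3)):
    d=rot(i['rotation'])@np.linalg.inv(K)@np.array([*px,1.]);o=np.array(i['xyz']);print(o+d*(-.2475-o[1])/d[1])
```

```text
[ 0.53250204 -0.2475      0.02234214]
[ 0.58574173 -0.2475      0.01498383]
```

```bash
python3 -m jog '[{"offset":[0.03,0,0],"rotation":[0,0,0],"fingers":0},{"offset":[0.03,0,0],"rotation":[0,0,0],"fingers":0},{"offset":[0.02,0,0],"rotation":[0,0,0],"fingers":0},{"offset":[0.015,0,0],"rotation":[0,0,0],"fingers":0},{"offset":[0.013,0,0],"rotation":[0,0,0],"fingers":0},{"offset":[0.013,0,0],"rotation":[0,0,0],"fingers":0},{"offset":[0.013,0,0],"rotation":[0,0,0],"fingers":0},{"offset":[0.013,0,0],"rotation":[0,0,0],"fingers":0}]'
python3 - <<'E'
from h import *
snap('wrist','w3.png');print(manip.recognise('wrist','sleeve')[:2],manip.recognise('wrist','ramp_deck')[:1])
E
```

```text
clock: 4.25
position: [0.5605, -0.2224, 0.0403]
ee_rot: [0.742, 0.671, 0.0, 0.0]
ft_force: [-1.0, -0.2, -0.3]
grip_width: 0.501
[{'bbox': [178.7, 76.7, 447.6, 251.0], 'conf': 0.86}, {'bbox': [437.6, 380.9, 462.7, 400.0], 'conf': 0.79}] [{'bbox': [175.5, 0.0, 443.9, 20.2], 'conf': 0.56}]
```

View pics/w3.png

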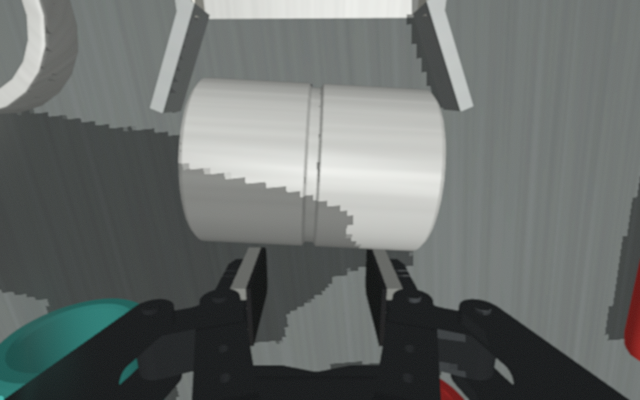

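Fingers are about to touch: the sleeve's rear edge is at row 245 and the fingertips at row 250. The sleeve is nearly square and centred between the guides, so I push.

```bash
python3 -m jog '[{"offset":[0.013,0,0],"rotation":[0,0,0],"fingers":0},{"offset":[0.015,0,0],"rotation":[0,0,0],"fingers":0},{"offset":[0.015,0,0],"rotation":[0,0,0],"fingers":0},{"offset":[0.018,0,0],"rotation":[0,0,0],"fingers":0},{"offset":[0.018,0,0],"rotation":[0,0,0],"fingers":0},{"offset":[0.02,0,0],"rotation":[0,0,0],"fingers":0},{"offset":[0.02,0,0],"rotation":[0,0,0],"fingers":0},{"offset":[0.02,0,0],"rotation":[0,0,0],"fingers":0}]'
cat > look.py <<'E'
import sys; from h import *
n=sys.argv[1]; o=manip.get_obs(); snap('wrist',n+'.png')
c=np.array([.5690,-.121]); u=np.array([.099,.995]); d=o['position'][:2]-c
print('along from foot',d@u,'lat',d@[-u[1],u[0]],'z',o['position'][2],'f',o['ft_force'],manip.recognise('wrist','sleeve')[:1])
E
python3 look.py w4
```

```text
clock: 5.4
position: [0.5626, -0.2015, 0.0403]
ee_rot: [0.742, 0.671, 0.0, -0.0]
ft_force: [-0.1, -0.7, 0.3]
grip_width: 0.499
along from foot -0.08077195948187477 lat -0.0015813803720910338 z 0.040301939903607926 f [-0.0643828  -0.66328836  0.34140317] [{'bbox': [2.4, 342.0, 138.7, 398.7], 'conf': 0.63}]
```

View pics/w4.png

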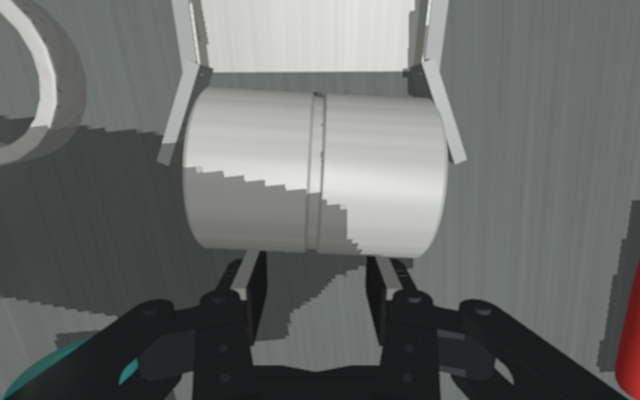

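Run:
```python
from h import *
print(ray('wrist',(211,72),0),ray('wrist',(412,72),0))
```

```text
[ 0.52505305 -0.11541215  0.        ] [ 0.6124529  -0.12422954  0.        ]
```

```bash
python3 -m jog '[{"offset":[0.02,0,0],"rotation":[0,0,0],"fingers":0},{"offset":[0.02,0,0],"rotation":[0,0,0],"fingers":0},{"offset":[0.02,0,0],"rotation":[0,0,0],"fingers":0},{"offset":[0.02,0,0],"rotation":[0,0,0],"fingers":0},{"offset":[0.02,0,0],"rotation":[0,0,0],"fingers":0},{"offset":[0.02,0,0],"rotation":[0,0,0],"fingers":0},{"offset":[0.02,0,0],"rotation":[0,0,0],"fingers":0},{"offset":[0.02,0,0],"rotation":[0,0,0],"fingers":0}]'
python3 look.py w5
```

```text
clock: 6.5
position: [0.565, -0.1776, 0.0403]
ee_rot: [0.742, 0.671, 0.0, -0.0]
ft_force: [-0.5, -0.4, -0.1]
grip_width: 0.501
along from foot -0.056696129916647645 lat -0.001614513950246744 z 0.040304311453773105 f [-0.45729917 -0.44997413 -0.12063988] [{'bbox': [184.5, 93.6, 452.6, 259.3], 'conf': 0.74}]
```

View pics/w5.png

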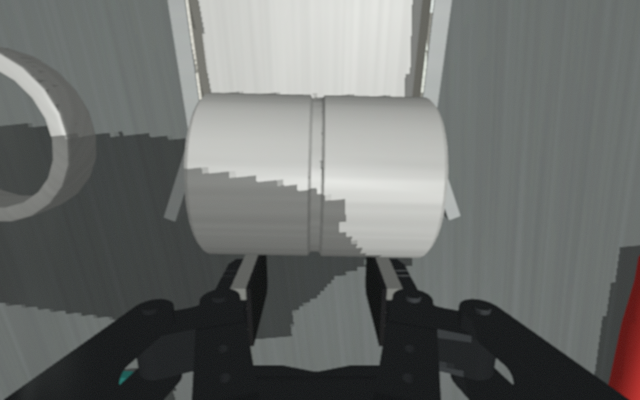

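```bash
python3 -m jog '[{"offset":[0.02,0,0],"rotation":[0,0,0],"fingers":0},{"offset":[0.02,0,0],"rotation":[0,0,0],"fingers":0},{"offset":[0.02,0,0],"rotation":[0,0,0],"fingers":0},{"offset":[0.02,0,0],"rotation":[0,0,0],"fingers":0},{"offset":[0.02,0,-0.003],"rotation":[0,0,0],"fingers":0},{"offset":[0.02,0,-0.003],"rotation":[0,0,0],"fingers":0},{"offset":[0.02,0,-0.003],"rotation":[0,0,0],"fingers":0},{"offset":[0.02,0,-0.003],"rotation":[0,0,0],"fingers":0}]'
python3 look.py w6
```

```text
clock: 7.6
position: [0.5675, -0.1541, 0.0423]
ee_rot: [0.742, 0.671, 0.0, 0.0]
ft_force: [0.9, -4.0, 1.8]
grip_width: 0.499
along from foot -0.03308027789363761 lat -0.00174906321390642 z 0.04228955282908599 f [ 0.87723532 -4.04480769  1.76995878] [{'bbox': [186.9, 97.8, 450.0, 256.4], 'conf': 0.57}]
```

```bash
python3 -m jog '[{"offset":[0.022,0,-0.0035],"rotation":[0,0,0],"fingers":0},{"offset":[0.022,0,-0.0035],"rotation":[0,0,0],"fingers":0},{"offset":[0.022,0,-0.0035],"rotation":[0,0,0],"fingers":0},{"offset":[0.022,0,-0.0035],"rotation":[0,0,0],"fingers":0},{"offset":[0.022,0,-0.0035],"rotation":[0,0,0],"fingers":0},{"offset":[0.022,0,-0.0035],"rotation":[0,0,0],"fingers":0},{"offset":[0.022,0,-0.0035],"rotation":[0,0,0],"fingers":0},{"offset":[0.022,0,-0.0035],"rotation":[0,0,0],"fingers":0}]'
python3 look.py w7
```

```text
clock: 8.7
position: [0.57, -0.1275, 0.0464]
ee_rot: [0.742, 0.671, 0.0, 0.0]
ft_force: [0.0, -2.2, 1.2]
grip_width: 0.498
along from foot -0.006343782581958679 lat -0.0016405682496781191 z 0.046361544537591524 f [ 1.76876814e-03 -2.18808503e+00  1.19673753e+00] [{'bbox': [184.7, 96.5, 450.3, 254.5], 'conf': 0.6}]
```

View pics/w7.png

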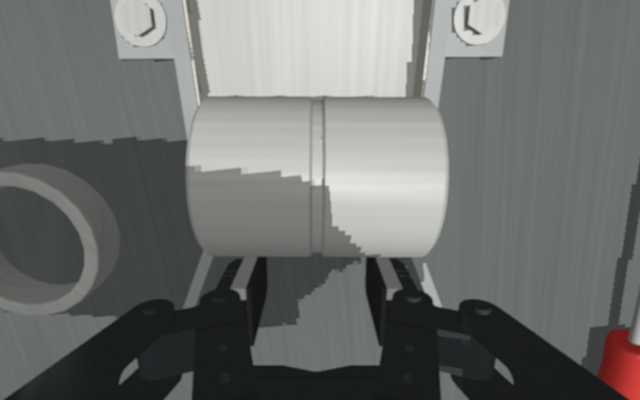

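The sleeve is square on the ramp between the rails and touching both fingertips. I continue.

```bash
python3 -m jog '[{"offset":[0.022,0,-0.0035],"rotation":[0,0,0],"fingers":0},{"offset":[0.022,0,-0.0035],"rotation":[0,0,0],"fingers":0},{"offset":[0.022,0,-0.0035],"rotation":[0,0,0],"fingers":0},{"offset":[0.022,0,-0.0035],"rotation":[0,0,0],"fingers":0},{"offset":[0.022,0,-0.0035],"rotation":[0,0,0],"fingers":0},{"offset":[0.022,0,-0.0035],"rotation":[0,0,0],"fingers":0},{"offset":[0.022,0,-0.0035],"rotation":[0,0,0],"fingers":0},{"offset":[0.022,0,-0.0035],"rotation":[0,0,0],"fingers":0}]'; python3 look.py w8
```

```text
clock: 9.8
position: [0.5726, -0.1013, 0.0506]
ee_rot: [0.742, 0.671, 0.0, 0.0]
ft_force: [-0.2, -3.9, 1.9]
grip_width: 0.499
along from foot 0.020009215679862274 lat -0.0016683859415072859 z 0.05057044679029736 f [-0.15433408 -3.90838589  1.90398099] [{'bbox': [187.9, 97.0, 451.5, 256.7], 'conf': 0.73}]
```

```bash
python3 -m jog '[{"offset":[0.022,0,-0.0035],"rotation":[0,0,0],"fingers":0},{"offset":[0.022,0,-0.0035],"rotation":[0,0,0],"fingers":0},{"offset":[0.022,0,-0.0035],"rotation":[0,0,0],"fingers":0},{"offset":[0.022,0,-0.0035],"rotation":[0,0,0],"fingers":0},{"offset":[0.022,0,-0.0035],"rotation":[0,0,0],"fingers":0},{"offset":[0.022,0,-0.0035],"rotation":[0,0,0],"fingers":0},{"offset":[0.022,0,-0.0035],"rotation":[0,0,0],"fingers":0},{"offset":[0.022,0,-0.0035],"rotation":[0,0,0],"fingers":0}]'; python3 look.py w9
```

```text
clock: 10.9
position: [0.5753, -0.075, 0.0548]
ee_rot: [0.742, 0.671, 0.0, 0.0]
ft_force: [-0.5, -4.0, 2.3]
grip_width: 0.494
along from foot 0.046403652361896496 lat -0.0017295726928793162 z 0.05478207783918794 f [-0.52823116 -3.95604512  2.34241869] [{'bbox': [189.2, 94.3, 449.7, 258.0], 'conf': 0.77}]
```

```bash
python3 -m jog '[{"offset":[0.022,0,-0.0035],"rotation":[0,0,0],"fingers":0},{"offset":[0.022,0,-0.0035],"rotation":[0,0,0],"fingers":0},{"offset":[0.022,0,-0.0035],"rotation":[0,0,0],"fingers":0},{"offset":[0.022,0,-0.0035],"rotation":[0,0,0],"fingers":0},{"offset":[0.022,0,-0.0035],"rotation":[0,0,0],"fingers":0},{"offset":[0.022,0,-0.0035],"rotation":[0,0,0],"fingers":0},{"offset":[0.022,0,-0.0035],"rotation":[0,0,0],"fingers":0},{"offset":[0.022,0,-0.0035],"rotation":[0,0,0],"fingers":0}]'; python3 look.py w10
```

```text
clock: 12.0
position: [0.5779, -0.0487, 0.0589]
ee_rot: [0.742, 0.671, 0.0, 0.0]
ft_force: [-0.6, -3.8, 2.0]
grip_width: 0.501
along from foot 0.07280035341353616 lat -0.001727500192715703 z 0.058944914561569244 f [-0.60534602 -3.76047278  2.01157326] [{'bbox': [188.7, 95.6, 451.8, 256.2], 'conf': 0.71}]
```

```bash
python3 -m jog '[{"offset":[0.022,0,-0.0035],"rotation":[0,0,0],"fingers":0},{"offset":[0.022,0,-0.0035],"rotation":[0,0,0],"fingers":0},{"offset":[0.022,0,-0.0035],"rotation":[0,0,0],"fingers":0},{"offset":[0.022,0,-0.0035],"rotation":[0,0,0],"fingers":0},{"offset":[0.022,0,-0.0035],"rotation":[0,0,0],"fingers":0},{"offset":[0.022,0,-0.0035],"rotation":[0,0,0],"fingers":0},{"offset":[0.022,0,-0.0035],"rotation":[0,0,0],"fingers":0},{"offset":[0.022,0,-0.0035],"rotation":[0,0,0],"fingers":0}]'; python3 look.py w11
```

```text
clock: 13.1
position: [0.5806, -0.0224, 0.0632]
ee_rot: [0.742, 0.671, 0.0, 0.0]
ft_force: [1.5, -3.6, 1.2]
grip_width: 0.5
along from foot 0.09921012137527242 lat -0.0017504379083977716 z 0.0631733913827485 f [ 1.46279047 -3.60384737  1.17295041] [{'bbox': [188.4, 95.1, 452.9, 256.3], 'conf': 0.81}]
```

View pics/w11.png

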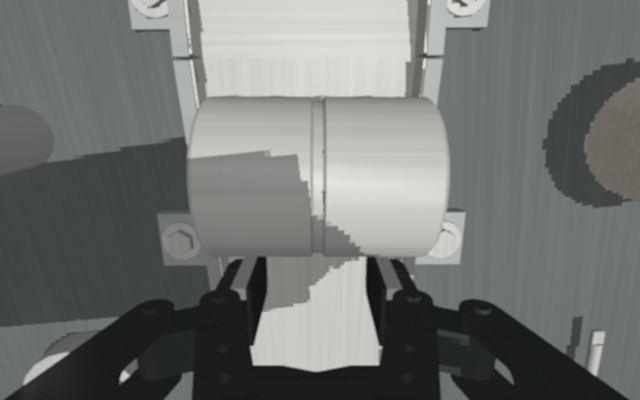

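```bash
python3 - <<'E'
from h import *
p=ray('wrist',(307,57),.029);print(p,(p[:2]-[.569,-.121])@[.099,.995])
E
python3 -m jog '[{"offset":[0.022,0,-0.0035],"rotation":[0,0,0],"fingers":0},{"offset":[0.022,0,-0.0035],"rotation":[0,0,0],"fingers":0},{"offset":[0.022,0,-0.0035],"rotation":[0,0,0],"fingers":0},{"offset":[0.022,0,-0.0035],"rotation":[0,0,0],"fingers":0},{"offset":[0.022,0,-0.0035],"rotation":[0,0,0],"fingers":0},{"offset":[0.022,0,-0.0035],"rotation":[0,0,0],"fingers":0},{"offset":[0.02,0,-0.003],"rotation":[0,0,0],"fingers":0},{"offset":[0.018,0,-0.003],"rotation":[0,0,0],"fingers":0}]'; python3 look.py w12
```

```text
[0.58541397 0.06526349 0.029     ] 0.18695715620232753
clock: 14.2
position: [0.5831, 0.0029, 0.0672]
ee_rot: [0.742, 0.671, 0.0, -0.0]
ft_force: [-0.3, -4.2, 1.2]
grip_width: 0.498
along from foot 0.12470877113833007 lat -0.0017437172382863111 z 0.06719450666755655 f [-0.26705805 -4.17678192  1.16302259] [{'bbox': [188.9, 97.4, 449.7, 257.5], 'conf': 0.85}]
```

```bash
python3 -m jog '[{"offset":[0.016,0,-0.0025],"rotation":[0,0,0],"fingers":0},{"offset":[0.016,0,-0.0025],"rotation":[0,0,0],"fingers":0},{"offset":[0.016,0,-0.0025],"rotation":[0,0,0],"fingers":0},{"offset":[0.014,0,-0.002],"rotation":[0,0,0],"fingers":0},{"offset":[0.012,0,-0.002],"rotation":[0,0,0],"fingers":0},{"offset":[0.01,0,-0.001],"rotation":[0,0,0],"fingers":0},{"offset":[0.01,0,0],"rotation":[0,0,0],"fingers":0},{"offset":[0.01,0,0],"rotation":[0,0,0],"fingers":0}]'; python3 look.py w13
```

```text
clock: 15.3
position: [0.5846, 0.0184, 0.069]
ee_rot: [0.742, 0.671, 0.0, -0.0]
ft_force: [-0.3, -2.8, 0.8]
grip_width: 0.499
along from foot 0.14023213571667953 lat -0.0017289324466321478 z 0.0690140659521714 f [-0.33049554 -2.77140072  0.78928892] [{'bbox': [187.3, 95.0, 454.3, 256.9], 'conf': 0.58}]
```

```bash
python3 -m jog '[{"offset":[0.008,0,0],"rotation":[0,0,0],"fingers":0},{"offset":[0.008,0,0],"rotation":[0,0,0],"fingers":0},{"offset":[0.008,0,0],"rotation":[0,0,0],"fingers":0},{"offset":[0.008,0,0],"rotation":[0,0,0],"fingers":0},{"offset":[0.008,0,0],"rotation":[0,0,0],"fingers":0},{"offset":[0.008,0,0],"rotation":[0,0,0],"fingers":0},{"offset":[0.008,0,0],"rotation":[0,0,0],"fingers":0},{"offset":[0.008,0,0],"rotation":[0,0,0],"fingers":0}]'; python3 look.py w14
```

```text
clock: 16.4
position: [0.5856, 0.0279, 0.0691]
ee_rot: [0.742, 0.671, 0.0, 0.0]
ft_force: [0.6, 0.5, 0.6]
grip_width: 0.501
along from foot 0.14980012147145552 lat -0.0018243588196349926 z 0.06907570401073881 f [0.62876221 0.48321838 0.6171323 ] [{'bbox': [181.8, 20.4, 455.8, 190.5], 'conf': 0.79}]
```

View pics/w14.png

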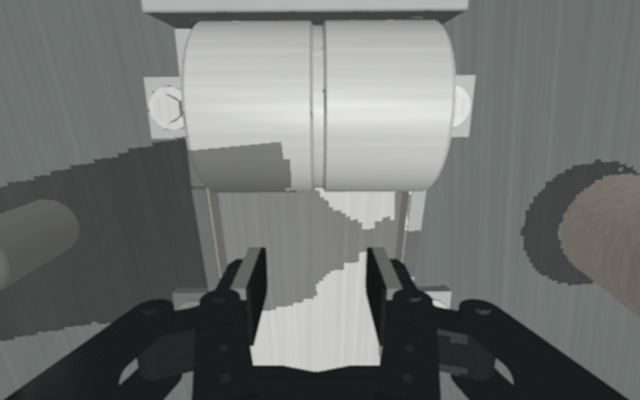

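The sleeve is past the crest and rests by the stop (rows 20–190). I close up gently to confirm it is home.

```bash
python3 -m jog '[{"offset":[0.03,0,0],"rotation":[0,0,0],"fingers":0},{"offset":[0.03,0,0],"rotation":[0,0,0],"fingers":0},{"offset":[0.025,0,0],"rotation":[0,0,0],"fingers":0},{"offset":[0.02,0,0],"rotation":[0,0,0],"fingers":0},{"offset":[0.01,0,0],"rotation":[0,0,0],"fingers":0},{"offset":[0.007,0,0],"rotation":[0,0,0],"fingers":0},{"offset":[0.007,0,0],"rotation":[0,0,0],"fingers":0},{"offset":[0.007,0,0],"rotation":[0,0,0],"fingers":0}]'; python3 look.py w15
```

```text
clock: 17.5
position: [0.5877, 0.0481, 0.0691]
ee_rot: [0.742, 0.671, 0.0, 0.0]
ft_force: [-0.1, 0.5, 0.4]
grip_width: 0.502
along from foot 0.17008061518595438 lat -0.0018253904861230438 z 0.06906204489762845 f [-0.053547    0.49572983  0.43334916] [{'bbox': [186.7, 82.2, 451.5, 244.5], 'conf': 0.9}]
```

```bash
python3 -m jog '[{"offset":[0.006,0,0],"rotation":[0,0,0],"fingers":0},{"offset":[0.006,0,0],"rotation":[0,0,0],"fingers":0},{"offset":[0.006,0,0],"rotation":[0,0,0],"fingers":0},{"offset":[0.006,0,0],"rotation":[0,0,0],"fingers":0}]'; python3 look.py w16
```

```text
clock: 18.1
position: [0.588, 0.0518, 0.0691]
ee_rot: [0.742, 0.671, 0.0, 0.0]
ft_force: [1.0, -0.6, 0.2]
grip_width: 0.5
along from foot 0.17377219345035774 lat -0.0018237637281076813 z 0.069070797811547 f [ 1.02495635 -0.59841238  0.21549519] [{'bbox': [148.2, 1.6, 468.5, 367.9], 'conf': 0.52}]
```

```bash
python3 -m jog '[{"offset":[0.005,0,0],"rotation":[0,0,0],"fingers":0},{"offset":[0.005,0,0],"rotation":[0,0,0],"fingers":0},{"offset":[0.005,0,0],"rotation":[0,0,0],"fingers":0}]'; python3 look.py w17
```

```text
clock: 18.58
position: [0.5881, 0.0527, 0.069]
ee_rot: [0.742, 0.671, -0.001, 0.0]
ft_force: [-1.4, -6.0, 1.2]
grip_width: 0.501
along from foot 0.17468389109844923 lat -0.001814242659894429 z 0.06900262387172508 f [-1.43762786 -5.98840588  1.22288764] [{'bbox': [191.4, 96.0, 447.3, 253.8], 'conf': 0.72}]
```

The stop blocks it: force rises to 6 N and motion ceases, so it is home. I take the hand away.

```bash
python3 -m jog '[{"offset":[-0.02,0,0],"rotation":[0,0,0],"fingers":0},{"offset":[-0.1,0,0],"rotation":[0,0,0],"fingers":0},{"offset":[-0.15,0,0],"rotation":[0,0,0],"fingers":0},{"offset":[-0.15,0,-0.15],"rotation":[0,0,0],"fingers":0},{"offset":[-0.1,0,-0.2],"rotation":[0,0,0],"fingers":0},{"offset":[0,0,-0.25],"rotation":[0,0,0],"fingers":0},{"offset":[0,0,-0.25],"rotation":[0,0,0],"fingers":0},{"offset":[0,0,-0.2],"rotation":[0,0,0],"fingers":0}]'
python3 -m jog '[{"offset":[0,0,0],"rotation":[0,0,0],"fingers":0},{"offset":[0,0,0],"rotation":[0,0,0],"fingers":0},{"offset":[0,0,0],"rotation":[0,0,0],"fingers":0}]'
python3 - <<'E'
from h import *
b=snap('wrist','w18.png');a=snap('side','d18.png');s=snap('scene','s18.png')
print(manip.recognise('wrist','sleeve')[:1])
f=lambda im,y,x:cv2.resize(im[y:y+200,x:x+260,::-1],(390,300),interpolation=2)
cv2.imwrite('pics/m18.png',np.vstack([np.hstack([f(s,130,180),f(a,120,180)]),cv2.resize(b[:,:,::-1],(480,300))[:, :480].copy() if 0 else np.hstack([cv2.resize(b[:,:,::-1],(480,300)),np.zeros((300,300,3),np.uint8)])]))
E
```

```text
clock: 19.68
position: [0.5805, -0.0246, 0.2283]
ee_rot: [0.742, 0.671, 0.001, 0.0]
ft_force: [-0.5, -0.2, 0.3]
grip_width: 0.502
clock: 20.05
position: [0.5798, -0.0239, 0.2253]
ee_rot: [0.742, 0.671, -0.001, -0.001]
ft_force: [-0.5, 0.0, -0.4]
grip_width: 0.499
[{'bbox': [34.9, 319.0, 125.8, 385.5], 'conf': 0.77}]
```

View pics/m18.png

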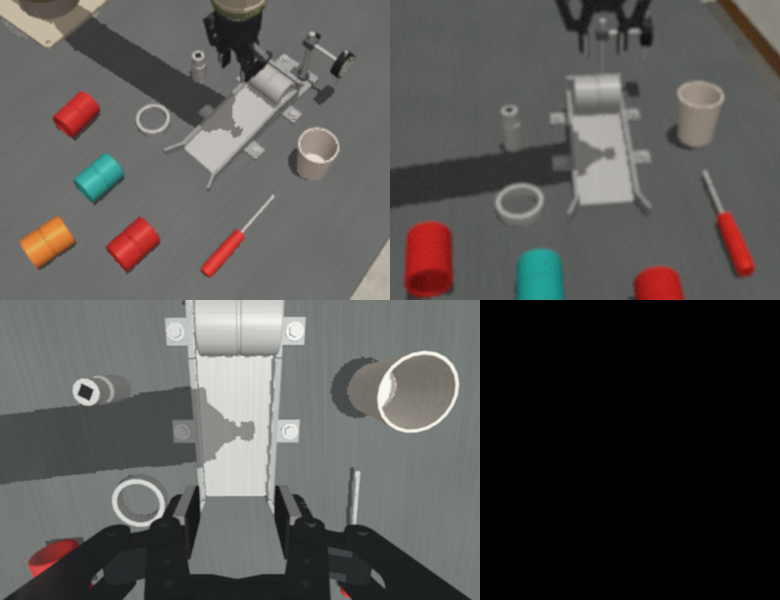

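The sleeve sits at the stop plate between the rails. The bystanders are unmoved and the hand is clear.

```bash
python3 -c "
from workcell import manip
print(manip.hand_in())"
```

```text
the job is handed in; nothing more can be done
None
```

The sleeve is home against the stop plate, and I handed the job in at about 20 s of the 48 s allowed. I pushed it with both half-open fingertips at roughly 10–27 mm/s, along the bench, up the ramp and over the crest. It was never gripped, lifted or let roll back.

**Force:** the push stayed around 4 N on the ramp. A gentle nudge at the end met the stop at about 6 N, with the sleeve where its seat should be. The fingers were about 3.5 mm short of it before I closed up for that nudge.

**Over the crest:** the last 30 mm or so to the stop was the sleeve rolling by itself, with nothing holding it back.

**Last pictures:** the sleeve sits square against the plate between the rails. The socket, race, cup, screwdriver and look-alikes have not visibly moved, and the hand is clear above, reading about zero force.

**What disagreed:**
- The first cradle estimate was about 4–8 mm off from the wrist camera. I used a position between the two, and a closer wrist view confirmed it to about 1 mm.
- The detector missed the sleeve or boxed the wrong thing in three of the wrist pictures. I checked the first and the last of these by eye; for the other, at the stop, I went by the force reading and the next picture's detection.

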